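Index the core carrier and hold the pin box open

TASK

Push the carrier with the sand core along its rail to the next station, so that it clicks into the second notch and stays there by itself. Then tug the pin box cover by its handle, with the thumb slide of the catch still untouched, to learn whether it is caught: if it comes up freely, just go on lifting; if it is caught, do not force it, but push the thumb slide fully back, away from the robot, and then lift the cover. Raise the cover to about half open (some 45 degrees) and finish while holding it there steadily with the gripper, because it falls shut when let go; leave the bolt tin, sanding block and broken core alone.

Things in the scene. Friction and masses are not known exactly. Their poses are not given: they have to be found in the camera images.
- fixture: aluminium base plate fixed to the bench, with the notched rail (left, +y part) and the grey pin box (right, -y part). Origin on the rail line at bench height; its y axis runs along the rail, away from the box, x away from the robot, z up; turned by -0.25 to 0.05 rad. In mm in this frame: plate x -85 to 75, y -222 to 205, 12 thick; box x -65 to 65, y -150 to -30, cover top z 93
- carrier (a joint): travel of the carrier in m, growing towards the box (-y of the fixture): 0 in the first rail notch, 0.090 in the second (next station), 0.115 at the end stop past it; starts at 0 to 0.045. A spring ball clicks into a notch, drawing the carrier in over the last 3 mm; it slides at about 1 N, leaves a notch at about 4 N. A pointer on its front meets a steel tab on the plate at each station
- post_top (a point): centre of the top of the carrier's upright round steel push post, 16 mm diameter, 50 mm tall; post top 94 mm, carrier top 44 mm above the bench. The carrier measures 75 x 100 mm, the post stands 34 mm from its middle on the side away from the box (fixture +y); the sand core (38 mm diameter, 62 mm tall, fixed in its nest) stands 60 mm from the post towards the box
- cover (a joint): opening angle of the box cover in rad, 0 shut, stop at 1.2. The cover (136 x 124 x 6 mm, 0.35 kg) is hinged along its far edge, parallel to the fixture's y axis; its near edge lifts. It falls shut when let go. If the catch holds it, it stops hard after about 0.04 rad of play; free, it lifts with 2 to 4 N at the bar. It is caught in about half of the starts, unseen from outside
- cover_bar (a point): middle of the round bar of the cover's bridge handle: bar 10 mm diameter, 90 mm long between its posts' centres, along the fixture's y axis, standing 36 mm above the cover's top (129 mm above the bench when shut) over its near edge. It moves with the cover
- cover_hinge (a point): point on the cover's hinge line (parallel to the fixture's y axis), 90 mm above the bench, at the same fixture y as the middle of the handle's bar; the bar lies 132 mm nearer the robot (-x of the fixture) and 39 mm higher when the cover is shut
- catch: dark steel catch block on the right (-y) side of the box, 100 x 65 x 73 mm, its top 85 mm above the bench; origin in the middle of its underside, axes as the fixture's. A pawl hidden inside holds or does not hold the cover's lug
- release (a joint): travel of the thumb slide on top of the catch block in m: 0 at the start (always), 0.018 pushed fully away from the robot along the fixture's +x, which frees the cover for good. It takes about 2 N and stays where it is put
- release_top (a point): centre of the top of the thumb slide's upright round steel pin, 12 mm diameter, 30 mm tall above its 4 mm slide plate; pin top 119 mm above the bench. It moves with the slide
- bolt_tin: bystander: open grey tin with bolts, 67 mm across, 47 mm tall, origin under its centre
- sanding_block: bystander: sanding block lying flat, 66 x 112 x 32 mm, origin under its centre
- core_broken: bystander: broken-off sand core standing alone, 48 mm across, 59 mm tall, origin under its centre
- hose_top (a point): point on the red air hose that stands in the way on the left: a coil lies on the bench between x 0.32 and 0.47, y -0.06 and 0.20, up to 0.17 high, and from it the hose climbs left and away through x 0.59, y 0.30, z 0.31 (this point, on its thin part) and then straight up at x 0.63, y 0.32. It is fixed: keep the arm off it

How it is judged:
By the outcome, as a careful person would: the job done as asked, in the order asked, and still so for the second after the job is handed in, while the arm keeps its last pose, push and grip.
It also fails if it takes over 72 s, if anything falls off the work surface, if the arm or the gripper's body presses on something with over 40 N, if the wrist force passes 120 N, or if a joint passes its speed limit or range.

ROBOT

A 6-joint arm with a two-finger parallel gripper is mounted at the origin on the work surface; the furniture and walls round the work are solid. World frame = base frame: x ahead of the robot, y to its left, z up, the work surface at z = 0. Lengths are in m, angles in rad, forces in N, time in s.
With the tool pointing down it reaches from about 0.375 to 0.9 m from the base axis. Payload 3.1 kg.
Tool frame: the origin (TCP) lies midway between the tips of the shut fingers; the grasp point (between the pads) lies 19 mm behind it; z points along the fingers, y is the direction in which the jaws open and shut (so a half turn about z gives the same grasp; the last joint's range is limited). The gripper opens to 87 mm and grips with 3 to 60 N. Pads are 19 mm wide; open, the fingers measure 117 mm over their backs; the gripper's body (75 mm by 190 mm) begins 51 mm behind the grasp point.
Start: joints at [1.165, 0.527, 1.433, -0, 1.181, -0.178], TCP at [0.141, 0.609, 0.223] pointing down, gripper open.
Joint ranges: [-3.08, 3.08], [-0.75, 2.2], [0.22, 2.44], [-1.43, 4.57], [0, 2.65], [-2.85, 2.85]. Speed limits (rad/s): [2.79, 2.79, 3.14, 3.14, 3.14, 3.14].

INTERFACE

Orientations are given as a unit quaternion [x, y, z, w].
In Python, from rig import robot gives the robot as it stands.
- The arm moves only by the tool move_arm, never from a script. Its argument "rows" is one flat list of numbers, 7 for each row, row after row: the shift along the world's x, y, z in mm, then the turn, a rotation vector about the world's x, y, z in rad, then the closure, from 0 (fully open) to 1 (shut). A call has 1 to 12 rows; each row shifts and turns the commanded pose from where the row before left it; what a row does not reach is not made up. A row lasts 1/10 s, in which the tool goes at most 50 mm and 8.59 degrees, less where a joint would pass 70% of its speed; a pose out of reach is approached as far as the arm can. A call with a gripper value outside its range is refused whole. The fingers move at their own pace and stop on an object; "grip_force" is the grip in N (left out, the last holds). Time passes only in rows, so rows that do not move let the fingers close. It gives the time, the measured TCP pose, the force and the opening at its end, in the units of the state.
- robot.get_obs(): the state, without advancing time (a new reading comes with each control period).
- robot.camera(name): name is "side" or "top"; returns a dict with "color" (420x560x3 uint8, red, green, blue), "z_map" (420x560 float32, m along the optical axis (not along the pixel's ray), 0 where there is no reading), "camera_matrix" (3x3 intrinsics, pixels), "distortion" ([k1, k2, p1, p2, k3] as OpenCV has them; the pictures are not rectified), "R" (3x3) and "t" (3): a world point X has camera coordinates R X + t. Camera axes: x right, y down, z forward; pixel columns grow to the right and rows downward; lengths in m; the calibration is good to about 2 mm. A picture is of the moment at which its call begins.
- robot.hand_in(): hands the job in, once; it reports no verdict.
Trained networks look in the newest picture that a camera, given by its name, has taken for a name from the list of things; names that differ only in an ending like _2 or _b are one class to them, and where a whole thing is asked for, a point or a joint stands for the part that bears it (a point fixed in the world has none). Each returns a list of dicts, best first, with "conf" (0 to 1); they miss things now and then, are a little off and sometimes report something else, mostly with a low value. They report only what shows in the picture. A call takes as long as a camera call.
- robot.search_frame(camera, thing): "at" ([column, row] in pixels, amid what is visible of it).
- robot.spot_point(camera, thing): "at" ([column, row] in pixels: a listed point, or the origin of a listed thing).
The state is a dict: "time": time; "q": joint angles; "joint_velocities": joint speeds; "joint_torque": joint torques, N m; "position": TCP position; "tool_rot": TCP orientation; "ft_force": force on the tool from outside, world axes, zero at the start; "moment": the same for the moment, N m; "grip_width": finger opening in m.
Only numpy, scipy, OpenCV 4.12 (cv2) and the standard library are available. Lean on these libraries where they do the work, as an engineer would, in place of code of your own. Each camera call takes 0.05 s, during which the arm holds its last target.

## Working session

There is one attempt and no reset: what is moved stays moved. The work goes in short steps, Python scripts to look and compute and a tool call to move; the robot and the scene stay as the last step left them, time stands still between calls to the robot, and variables do not carry over. Pictures are saved under pics/ and viewed, and the job is handed in when it is done.

Besides the shell and the picture viewer there is one more tool, called after "Call:" as name(argument=value, ...) on one line, values as JSON. move_arm: Moves the arm, as the interface text tells. Its arguments: {"type":"object","properties":{"rows":{"type":"array","items":{"type":"number"}},"grip_force":{"type":"number"}},"required":["rows"]}

```bash
ls; mkdir -p pics; cat > h.py <<'E'
import numpy as np, cv2
from rig import robot
def px2w(c,u,v,z=None,depth=None):
    K=np.array(c["camera_matrix"]);d=np.array(c["distortion"]);R=np.array(c["R"]);t=np.array(c["t"])
    n=cv2.undistortPoints(np.array([[[u,v]]],float),K,d)[0,0]
    ray=np.array([n[0],n[1],1.])
    o=-R.T@t; D=R.T@ray
    s=(z-o[2])/D[2] if z is not None else depth
    return o+s*D
def w2px(c,X):
    r,_=cv2.Rodrigues(np.array(c["R"],float))
    p,_=cv2.projectPoints(np.array(X,float).reshape(-1,1,3),r,np.array(c["t"],float),np.array(c["camera_matrix"],float),np.array(c["distortion"],float))
    return p[:,0]
def save(c,n): cv2.imwrite(n,c["color"][:,:,::-1])
E
python3 - <<'E'
from h import *
o=robot.get_obs();print(o)
Z=dict(post_top=.094,cover_bar=.129,cover_hinge=.09,release_top=.119,fixture=0,catch=0,bolt_tin=0,sanding_block=0,core_broken=0)
for n in("top","side"):
    c=robot.camera(n);save(c,f"pics/{n}0.png")
    print(n,-np.array(c["R"]).T@np.array(c["t"]))
    for k,z in Z.items():
        for r in robot.spot_point(n,k)[:2]:
            print(k,round(r["conf"],2),np.round(r["at"]),np.round(px2w(c,*r["at"],z=z),4))
E
```

```text
pics
{'time': 0.0, 'q': array([ 1.16454419e+00,  5.28473220e-01,  1.43387420e+00,  1.53274705e-05,
        1.18141027e+00, -1.78486800e-01]), 'joint_velocities': array([-0.0023729 , -0.00074529,  0.00077349, -0.00062398,  0.00047117,
       -0.00048901]), 'joint_torque': array([ 1.04007500e-03, -4.40048504e+01, -1.76588416e+01,  6.33240142e-02,
        5.81604440e-02, -1.65644879e-04]), 'position': array([0.14079472, 0.60819384, 0.22157625]), 'tool_rot': array([ 1.13639497e-01,  9.93521461e-01, -1.03453364e-03, -3.18790506e-04]), 'ft_force': array([-0.95862835,  0.46119017,  0.41069146]), 'moment': array([ 0.0081604 , -0.05659416, -0.00952211]), 'grip_width': 0.08656379003584526}
top [ 2.88931299e-01 -9.62186771e-04  1.09530795e+00]
post_top 0.68 [273. 185.] [0.5833 0.0646 0.094 ]
cover_bar 0.62 [359. 240.] [ 0.4786 -0.1579  0.129 ]
cover_bar 0.61 [195. 270.] [0.3434 0.2021 0.129 ]
cover_hinge 0.88 [370. 194.] [ 0.604  -0.1734  0.09  ]
release_top 0.56 [405. 254.] [ 0.4655 -0.2686  0.119 ]
fixture 0.97 [325. 216.] [ 0.552  -0.0816  0.    ]
fixture 0.67 [374. 192.] [ 0.6383 -0.1988  0.    ]
catch 0.6 [393. 242.] [ 0.5145 -0.2672  0.    ]
bolt_tin 0.68 [195. 271.] [0.348  0.2281 0.    ]
sanding_block 0.7 [186. 190.] [0.557  0.3004 0.    ]
core_broken 0.57 [364. 306.] [ 0.339  -0.2134  0.    ]
side [ 1.09922823 -0.05317908  1.18742621]
post_top 0.78 [294. 245.] [0.5752 0.0643 0.094 ]
cover_bar 0.96 [201. 221.] [ 0.4903 -0.1675  0.129 ]
cover_hinge 0.85 [199. 268.] [ 0.6032 -0.1823  0.09  ]
release_top 0.57 [163. 218.] [ 0.4627 -0.2664  0.119 ]
fixture 0.73 [240. 261.] [ 0.5588 -0.0812  0.    ]
catch 0.98 [176. 249.] [ 0.4978 -0.2551  0.    ]
catch 0.2 [239. 262.] [ 0.5606 -0.0834  0.    ]
bolt_tin 0.56 [332. 186.] [0.3477 0.2216 0.    ]
sanding_block 0.77 [375. 243.] [0.5559 0.3038 0.    ]
core_broken 0.85 [188. 202.] [ 0.3449 -0.2141  0.    ]
```

```bash
python3 - <<'E'
import cv2
for n,(a,b,c,d) in dict(top=(130,330,170,440),side=(150,320,130,400)).items():
    im=cv2.imread(f"pics/{n}0.png"); cv2.imwrite(f"pics/{n}0c.png",cv2.resize(im[a:b,c:d],None,fx=2.9,fy=2.9,interpolation=cv2.INTER_CUBIC))
E
```

```text
(no output)
```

View pics/top0.png

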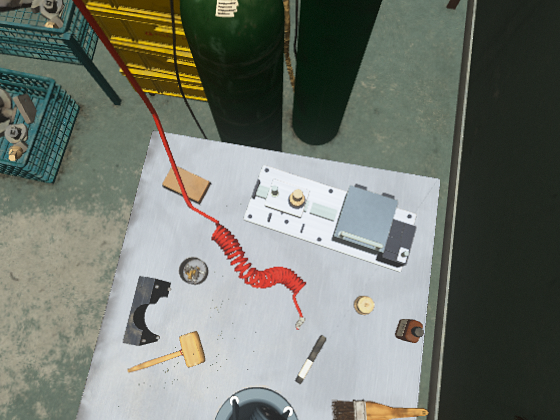

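View pics/top0c.png

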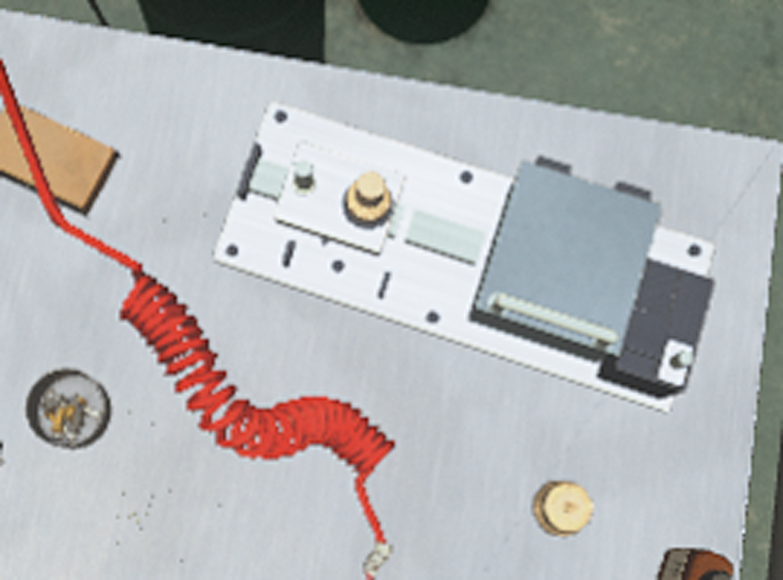

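View pics/side0c.png

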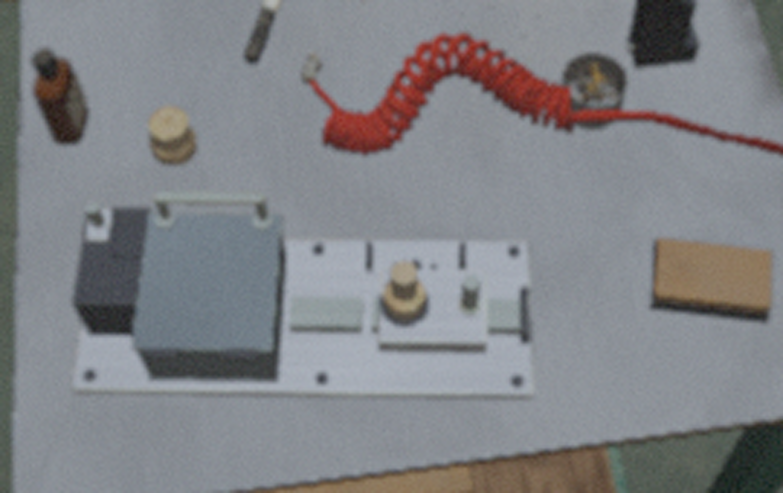

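```bash
cat > fit.py <<'E'
from h import *
from scipy.optimize import least_squares
ct=robot.camera("top");cs=robot.camera("side")
T=lambda u,v:(170+(u+.5)/2.9-.5,130+(v+.5)/2.9-.5)
S=lambda u,v:(130+(u+.5)/2.9-.5,150+(v+.5)/2.9-.5)
C=[(75,205),(-85,205),(-85,-222),(75,-222)]
ob=[(ct,T(270,103),C[0]),(ct,T(214,263),C[1]),(ct,T(668,410),C[2]),(ct,T(713,243),C[3]),
 (cs,S(527,241),C[1]),(cs,S(533,393),C[0]),(cs,S(75,388),C[3])]
def W(p,f): 
    c,s=np.cos(p[2]),np.sin(p[2]); f=np.array(f,float)/1000
    return np.array([p[0]+c*f[0]-s*f[1],p[1]+s*f[0]+c*f[1],f[2]])
def res(p):return np.concatenate([w2px(c,W(p,(*f,12)))[0]-np.array(u) for c,u,f in ob])
r=least_squares(res,[.56,-.08,-.25]);p=r.x
print("pose",p,"res",np.round(r.fun,1))
def inv(p,X):
    d=X[:2]-p[:2];c,s=np.cos(p[2]),np.sin(p[2]);return np.round(1000*np.array([c*d[0]+s*d[1],-s*d[0]+c*d[1]]),1)
for n,c,u,z in [("post",ct,T(302,169),.094),("post",cs,S(471,281),.094),("barL",ct,T(495,298),.129),("barR",ct,T(618,340),.129),("barL",cs,S(267,200),.129),("barR",cs,S(157,198),.129),
  ("pin",ct,T(684,353),.119),("pin",cs,S(94,214),.119),("tab1",ct,T(289,252),.02),("tab2",ct,T(384,285),.02),("ptr",ct,T(325,239),.02),("tab1",cs,S(462,256),.02),("tab2",cs,S(369,256),.02),("core",ct,T(371,185),.106),("core",cs,S(404,270),.106)]:
    X=px2w(c,*u,z=z);print(n,X.round(4),inv(p,X))
for n,c in(("top",ct),("side",cs)):
    im=cv2.resize(c["color"][:,:,::-1],None,fx=3,fy=3,interpolation=cv2.INTER_CUBIC)
    pts=[(*f,12) for f in C]+[(x,y,93) for x in(-65,65) for y in(-150,-30)]
    for f in pts:
        u=w2px(c,W(p,f))[0]*3+1; cv2.circle(im,tuple(int(round(a)) for a in u),4,(255,0,255),1)
    a=(400,680,480,1280) if n=="top" else (450,370,930,1170)
    im=im[400:960,660:1320] if n=="top" else im[560:900,420:1000]
    cv2.imwrite(f"pics/fit_{n}.png",im)
E
python3 fit.py
```

```text
pose [ 0.55542057 -0.08359759 -0.14421038] res [-0.4 -0.6 -0.8 -0.9  0.5  0.4  0.7 -0.1  0.5 -1.2  0.4 -0.4 -1.2  0.1]
post [0.5764 0.0613 0.094 ] [ -0.  146.5]
post [0.5786 0.06   0.094 ] [  2.3 145.5]
barL [ 0.488  -0.1124  0.129 ] [-62.6 -38.1]
barR [ 0.4718 -0.2133  0.129 ] [ -64.1 -140.4]
barL [ 0.4905 -0.1124  0.129 ] [-60.1 -37.8]
barR [ 0.4748 -0.2106  0.129 ] [ -61.6 -137.2]
pin [ 0.4726 -0.2686  0.119 ] [ -55.4 -194.9]
pin [ 0.4777 -0.2693  0.119 ] [ -50.3 -195. ]
tab1 [0.5192 0.0635 0.02  ] [-57.  140.4]
tab2 [ 0.5045 -0.0256  0.02  ] [-58.7  50.1]
ptr [0.5368 0.0338 0.02  ] [-35.3 113.5]
tab1 [0.5158 0.0632 0.02  ] [-60.4 139.6]
tab2 [ 0.5034 -0.0257  0.02  ] [-59.8  49.9]
core [0.5695 0.0012 0.106 ] [ 1.8 85.9]
core [0.5654 0.0015 0.106 ] [-2.4 85.6]
```

```bash
python3 - <<'E'
from h import *
for n in("top","side"):
    c=robot.camera(n);im=c["color"].astype(int);z=c["z_map"]
    m=(im[...,0]>120)&(im[...,1]<90)&(im[...,2]<90)&(z>0)
    P=np.array([px2w(c,u,v,depth=z[v,u]) for v,u in zip(*np.nonzero(m))])
    P=P[(P[:,2]<.9)&(P[:,0]<.75)&(P[:,0]>.2)]
    for a in np.arange(-.1,.36,.04):
        q=P[(P[:,1]>=a)&(P[:,1]<a+.04)]
        if len(q):print(n,round(a,2),len(q),"x",q[:,0].min().round(3),q[:,0].max().round(3),"z",q[:,2].min().round(3),q[:,2].max().round(3))
E
```

```text
top -0.1 1 x 0.285 0.285 z 0.013 0.013
top -0.06 227 x 0.285 0.39 z 0.003 0.051
top -0.02 275 x 0.347 0.392 z 0.032 0.095
top 0.02 308 x 0.331 0.388 z 0.039 0.145
top 0.06 242 x 0.332 0.401 z 0.096 0.158
top 0.1 290 x 0.356 0.434 z 0.121 0.162
top 0.14 237 x 0.396 0.463 z 0.125 0.166
top 0.18 43 x 0.458 0.475 z 0.161 0.177
top 0.22 128 x 0.471 0.529 z 0.175 0.232
top 0.26 193 x 0.522 0.609 z 0.03 0.315
top 0.3 41 x 0.595 0.626 z 0.301 0.479
side -0.1 2 x 0.286 0.286 z 0.009 0.015
side -0.06 104 x 0.29 0.385 z 0.006 0.053
side -0.02 156 x 0.352 0.395 z 0.017 0.105
side 0.02 168 x 0.334 0.391 z 0.045 0.142
side 0.06 108 x 0.337 0.394 z 0.108 0.158
side 0.1 140 x 0.361 0.434 z 0.122 0.163
side 0.14 131 x 0.411 0.464 z 0.121 0.164
side 0.18 40 x 0.458 0.478 z 0.162 0.182
side 0.22 14 x 0.474 0.506 z 0.173 0.207
```

View pics/fit_top.png

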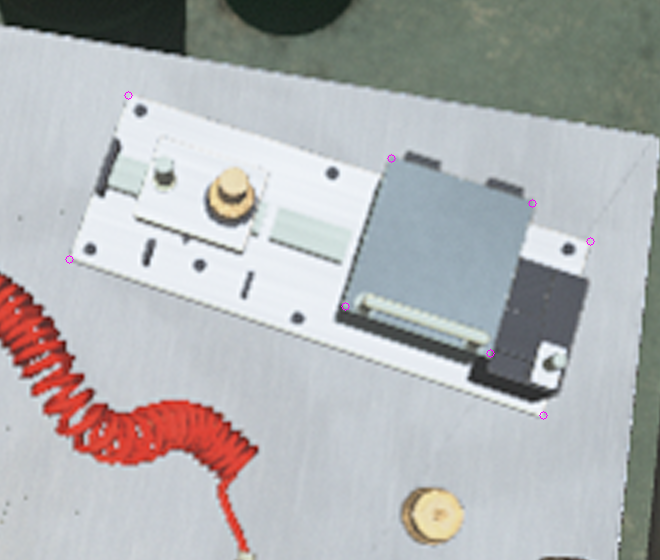

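Call:
move_arm(rows=[-5,-32,32,0,0,-0.07,1,-5,-32,32,0,0,-0.07,1,-5,-32,32,0,0,-0.07,1,-5,-32,32,0,0,-0.07,1,30,-27,0,0,0,-0.07,1,30,-27,0,0,0,-0.07,1,30,-27,0,0,0,-0.07,1,30,-27,0,0,0,-0.07,1,30,-27,0,0,0,-0.07,1,30,-27,0,0,0,-0.07,1,20,-32,0,0,0,-0.07,1,20,-32,0,0,0,-0.07,1], grip_force=20)

```text
time: 2.4
position: [0.342, 0.2535, 0.3507]
tool_rot: [0.51, 0.86, 0.0, 0.0]
ft_force: [1.0, 0.5, -0.4]
grip_width: 0.0029
```

Call:
move_arm(rows=[20,-31,0,0,0,-0.08,1,20,-31,0,0,0,-0.08,1,20,-31,0,0,0,-0.08,1,20,-31,0,0,0,-0.08,1,40,-9,0,0,0,-0.08,1,40,-9,0,0,0,-0.08,1,40,-9,-20,0,0,-0.08,1,40,-9,-40,0,0,-0.084,1,0,0,-45,0,0,0,1,0,0,-45,0,0,0,1,0,0,0,0,0,0,1,0,0,0,0,0,0,1])

```text
time: 3.6
position: [0.5761, 0.096, 0.2058]
tool_rot: [0.755, 0.656, -0.0, -0.0]
ft_force: [0.7, 0.2, 0.1]
grip_width: 0.0002
```

```bash
cat >> h.py <<'E'
P=np.array([0.5554,-0.0836,-0.1442])
def F(X):
    d=np.array(X[:2])-P[:2];c,s=np.cos(P[2]),np.sin(P[2]);return (1000*np.array([c*d[0]+s*d[1],-s*d[0]+c*d[1]])).round(1)
def st():
    o=robot.get_obs();q=o["tool_rot"];print("t",o["time"],"pos",o["position"].round(4),"fix",F(o["position"]),"yaw",2*np.arctan2(q[1],q[0])-np.pi/2,q.round(4),"f",o["ft_force"].round(1),"w",round(o["grip_width"],4))
def crop(n,name,a,b,c_,d,f):
    c=robot.camera(n);cv2.imwrite(name,cv2.resize(c["color"][a:b,c_:d,::-1],None,fx=f,fy=f,interpolation=cv2.INTER_CUBIC));return c
E
python3 -c "
from h import *
st()
crop('side','pics/s1.png',130,330,130,400,2.9)"
```

```text
t 3.6 pos [0.5761 0.096  0.2058] fix [ -5.4 180.7] yaw -0.14102153967598485 [ 7.552e-01  6.555e-01 -4.000e-04 -4.000e-04] f [0.7 0.2 0.1] w 0.0002
```

View pics/s1.png

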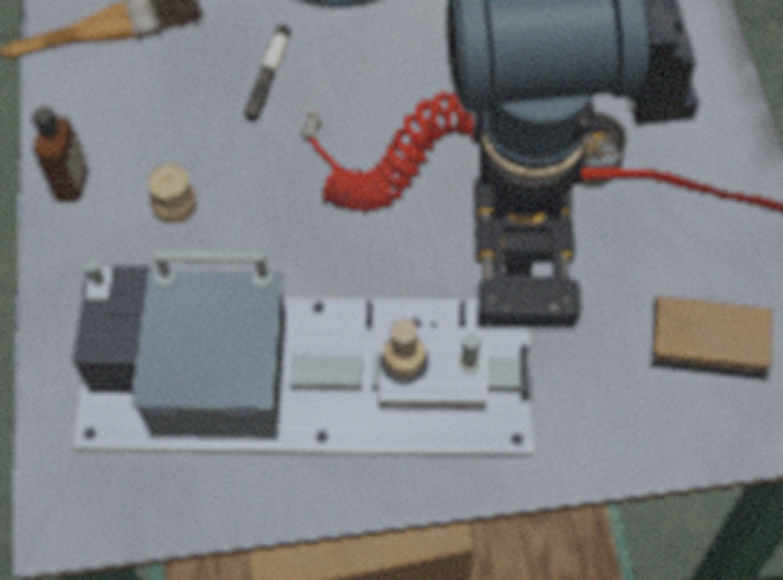

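Call:
move_arm(rows=[2.5,0,-35,0,0,0,1,2.5,0,-35,0,0,0,1,0,0,-35,0,0,0,1,0,0,-36,0,0,0,1,0,0,0,0,0,0,1,-0.7,-5,0,0,0,0,1,-0.7,-5,0,0,0,0,1,-0.7,-5,0,0,0,0,1,-0.7,-5,0,0,0,0,1,-0.7,-5,0,0,0,0,1,0,0,0,0,0,0,1])

```text
time: 4.75
position: [0.578, 0.07, 0.0654]
tool_rot: [0.755, 0.655, 0.0, 0.001]
ft_force: [-0.2, 0.8, 1.0]
grip_width: 0.0001
```

```bash
python3 -c "
from h import *
st()
crop('top','pics/t2.png',130,330,220,440,3.5)"
```

```text
t 4.75 pos [0.578  0.07   0.0654] fix [  0.3 155.3] yaw -0.14148763286050037 [7.553e-01 6.554e-01 3.000e-04 7.000e-04] f [-0.2  0.8  1. ] w 0.0001
```

View pics/t2.png

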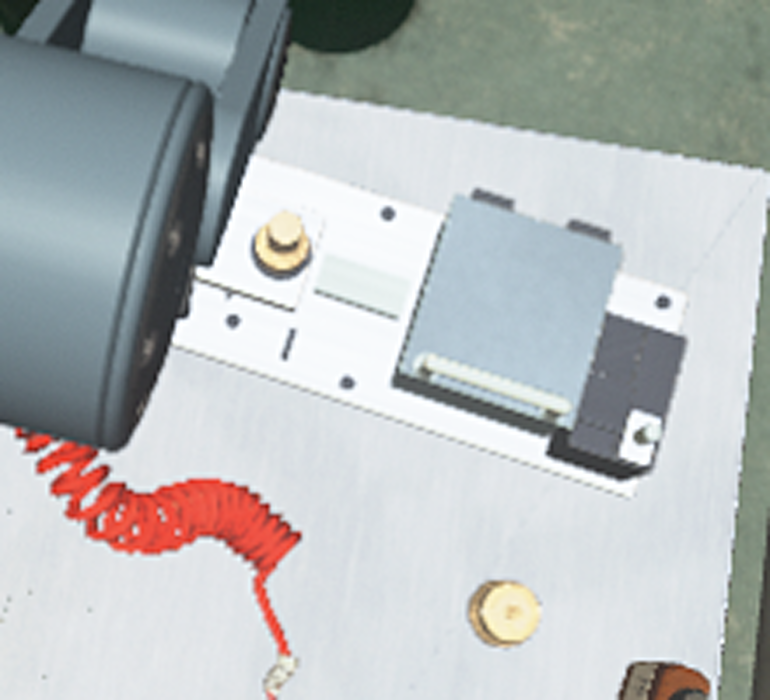

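```bash
python3 -c "
from h import *
c=robot.camera('top')
T=lambda u,v:(220+(u+.5)/3.5-.5,130+(v+.5)/3.5-.5)
print('core',F(px2w(c,*T(286,226),z=.106)),'ptr',F(px2w(c,*T(229,293),z=.02)),'tab2',F(px2w(c,*T(289,343),z=.02)))
"
```

```text
core [ 2.9 76.7] ptr [-35.8 104.1] tab2 [-57.8  50. ]
```

Call:
move_arm(rows=[-0.7,-5,0,0,0,0,1,-0.7,-5,0,0,0,0,1,-0.7,-5,0,0,0,0,1,-0.7,-5,0,0,0,0,1,-0.7,-5,0,0,0,0,1,-0.7,-5,0,0,0,0,1,-0.7,-5,0,0,0,0,1,-0.7,-5,0,0,0,0,1,-0.6,-4,0,0,0,0,1,-0.4,-3,0,0,0,0,1,0,0,0,0,0,0,1])

```text
time: 5.95
position: [0.5715, 0.0227, 0.0647]
tool_rot: [0.755, 0.656, -0.0, 0.001]
ft_force: [0.2, 0.1, 0.8]
grip_width: 0.0007
```

```bash
python3 -c "
from h import *
st()
crop('top','pics/t3.png',130,330,220,440,3.5)
crop('side','pics/s3.png',160,320,130,350,3.5)"
```

```text
t 5.95 pos [0.5715 0.0227 0.0647] fix [  0.7 107.6] yaw -0.1407807512592667 [ 0.7551  0.6556 -0.      0.001 ] f [0.2 0.1 0.8] w 0.0007
```

View pics/t3.png

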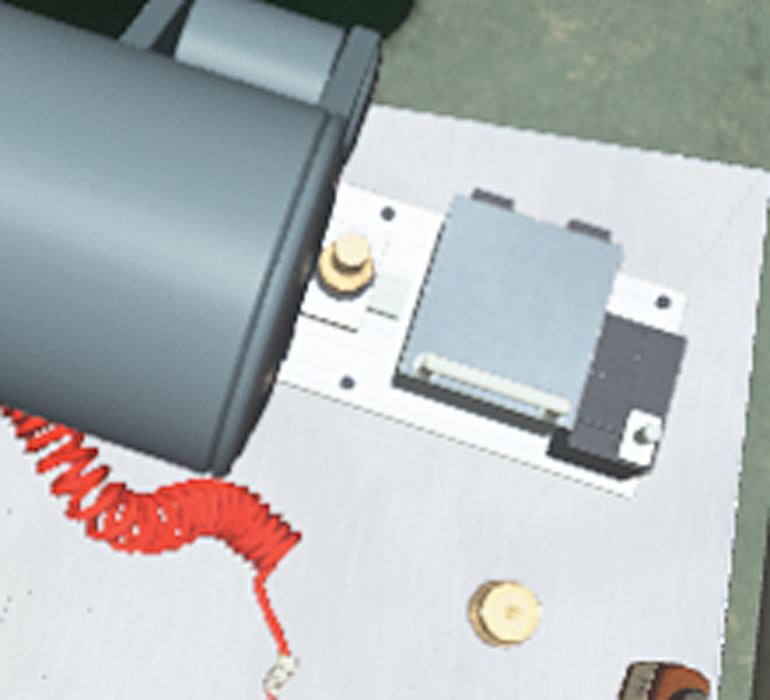

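View pics/s3.png

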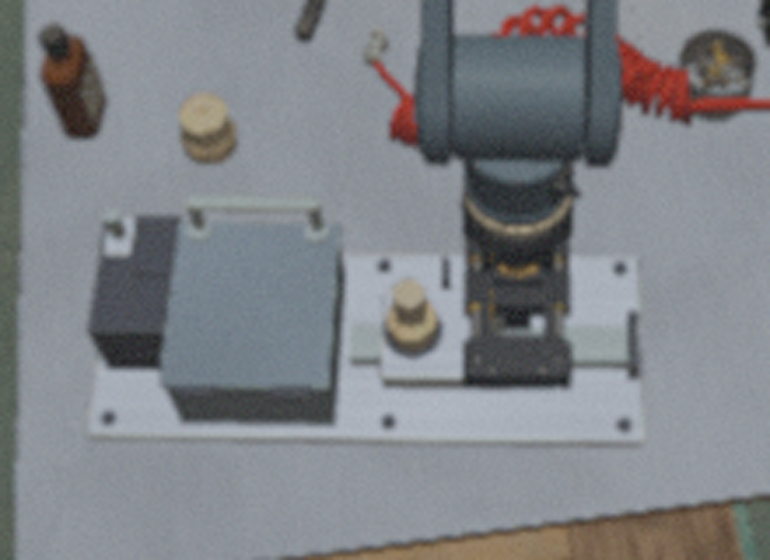

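```bash
python3 -c "
from h import *
c=robot.camera('top');s=robot.camera('side')
T=lambda u,v:(220+(u+.5)/3.5-.5,130+(v+.5)/3.5-.5)
S=lambda u,v:(130+(u+.5)/3.5-.5,160+(v+.5)/3.5-.5)
print('core',F(px2w(c,*T(352,248),z=.106)),F(px2w(s,*S(409,290),z=.106)))
"
```

```text
core [ 2.3 28.6] [-2.8 27.6]
```

Call:
move_arm(rows=[-0.15,-1.0,0,0,0,0,1,-0.15,-1.0,0,0,0,0,1,-0.15,-1.0,0,0,0,0,1,-0.15,-1.0,0,0,0,0,1,0,0,0,0,0,0,1,0,0,0,0,0,0,1])

```text
time: 6.75
position: [0.5704, 0.0198, 0.0647]
tool_rot: [0.755, 0.656, -0.0, 0.0]
ft_force: [0.7, -0.2, 0.3]
grip_width: 0.0005
```

```bash
python3 -c "
from h import *
st()
crop('side','pics/s4.png',160,320,130,350,3.5)
crop('top','pics/t4.png',130,330,220,440,3.5)"
```

```text
t 6.75 pos [0.5704 0.0198 0.0647] fix [ -0.  104.5] yaw -0.14081168137485833 [ 7.551e-01  6.556e-01 -1.000e-04  2.000e-04] f [ 0.7 -0.2  0.3] w 0.0005
```

View pics/s4.png

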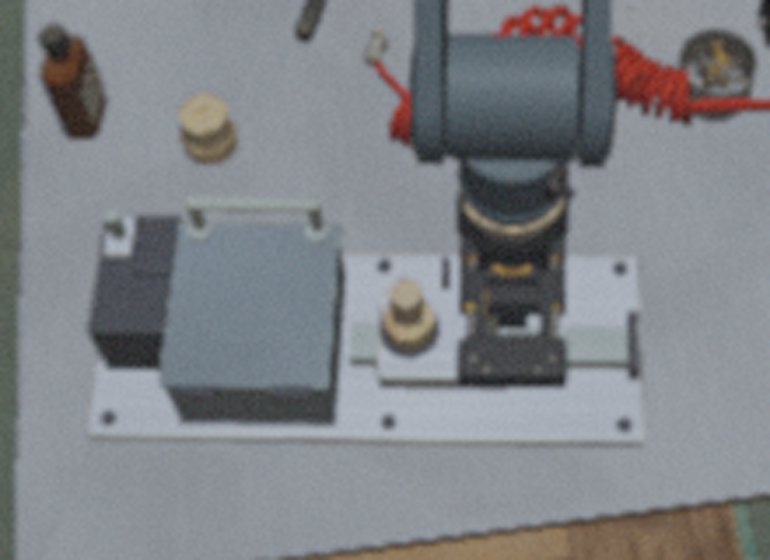

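View pics/t4.png

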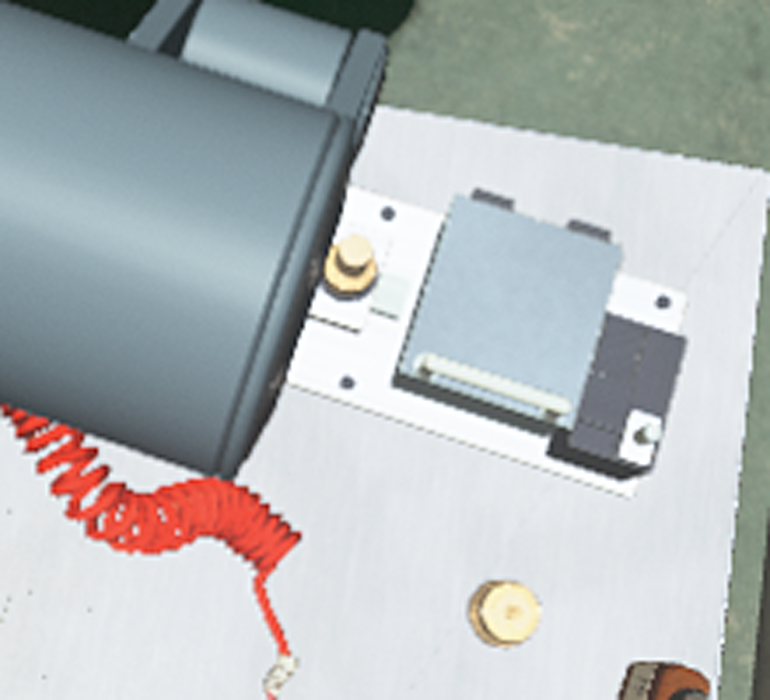

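Call:
move_arm(rows=[-0.1,-0.7,0,0,0,0,1,-0.1,-0.7,0,0,0,0,1,0,0,0,0,0,0,1])

```text
time: 7.15
position: [0.57, 0.0184, 0.0646]
tool_rot: [0.755, 0.656, -0.0, -0.0]
ft_force: [-0.3, 0.6, 0.3]
grip_width: 0.0006
```

```bash
python3 -c "
from h import *
st()
crop('side','pics/s5.png',160,320,130,350,3.5);st()
"

```

```text
t 7.15 pos [0.57   0.0184 0.0646] fix [ -0.2 103.1] yaw -0.14098752085129873 [ 7.552e-01  6.555e-01 -2.000e-04 -1.000e-04] f [-0.3  0.6  0.3] w 0.0006
t 7.2 pos [0.5699 0.0184 0.0646] fix [ -0.3 103.1] yaw -0.14100776381555047 [ 7.552e-01  6.555e-01 -2.000e-04 -1.000e-04] f [ 0.3  0.2 -0.3] w 0.0006
```

View pics/s5.png

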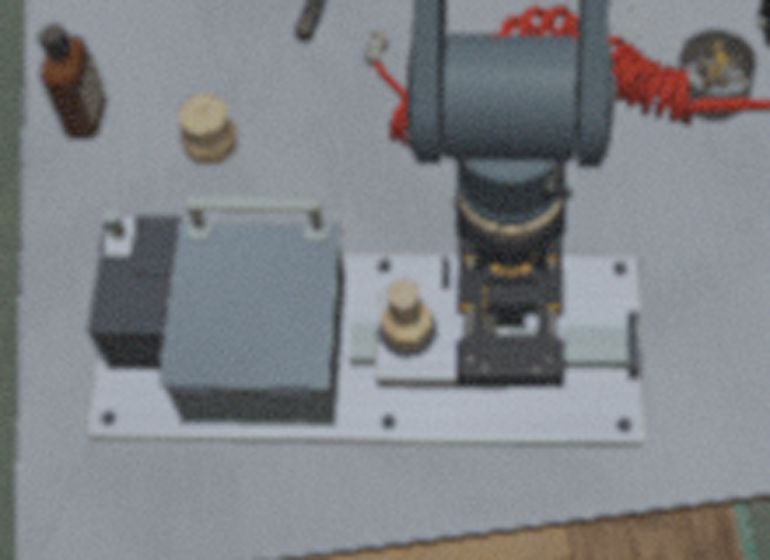

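```bash
python3 -c "
import cv2,numpy as np
a=[cv2.imread(f'pics/s{i}.png',0) for i in(3,4,5)]
t=a[0][278:352,384:440]
for im in a:
    r=cv2.matchTemplate(im,t,cv2.TM_CCOEFF_NORMED);print(cv2.minMaxLoc(r)[1::2])
"
```

```text
(1.0, (384, 278))
(0.99305659532547, (381, 278))
(0.9910241365432739, (379, 278))
```

Call:
move_arm(rows=[1.4,10,0,0,0,0,1,0,0,40,0,0,0,1,0,0,40,0,0,0,1,-30,20,30,0,0,0,1,-30,30,0,0,0,0,1,-30,30,0,0,0,0,1,-30,0,0,0,0,0,1,0,0,0,0,0,0,1])

```text
time: 8.0
position: [0.4454, 0.1103, 0.1743]
tool_rot: [0.754, 0.657, -0.003, -0.002]
ft_force: [-0.7, -0.0, -0.4]
grip_width: 0.0009
```

```bash
python3 -c "
from h import *
st()
crop('side','pics/s6.png',160,320,130,350,3.5);crop('top','pics/t6.png',130,330,220,440,3.5)
"

```

```text
t 8.0 pos [0.4454 0.1103 0.1743] fix [-136.7  176.1] yaw -0.13798170101402452 [ 0.7542  0.6567 -0.0026 -0.0023] f [-0.7 -0.  -0.4] w 0.0009
```

View pics/s6.png

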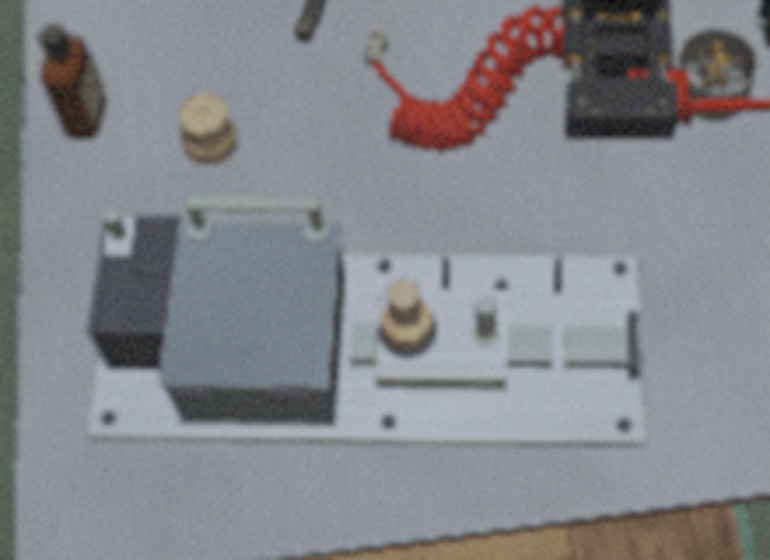

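View pics/t6.png

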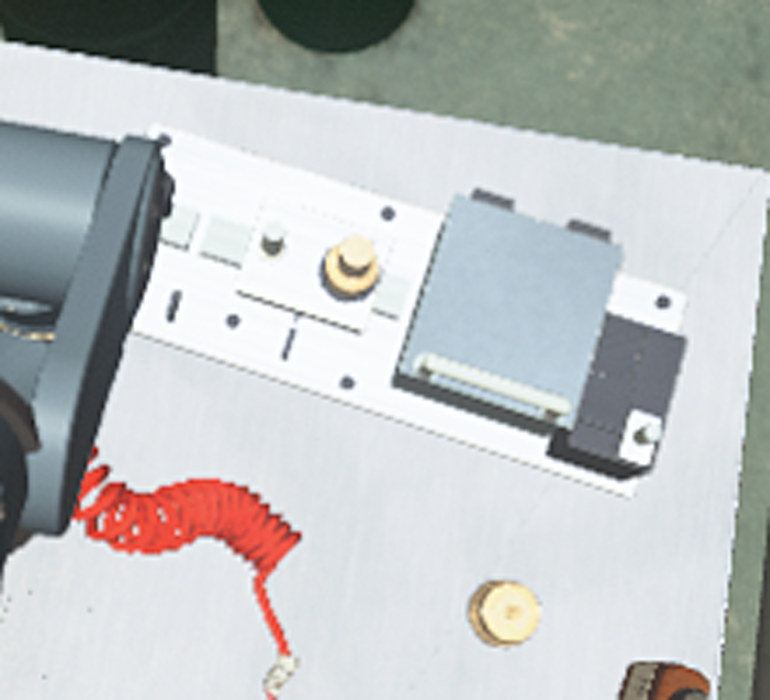

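```bash
python3 -c "
from h import *
import cv2
c=robot.camera('top');s=robot.camera('side')
T=lambda u,v:(220+(u+.5)/3.5-.5,130+(v+.5)/3.5-.5)
S=lambda u,v:(130+(u+.5)/3.5-.5,160+(v+.5)/3.5-.5)
print('core',F(px2w(c,*T(357,250),z=.106)),F(px2w(s,*S(404,290),z=.106)))
print('ptr',F(px2w(c,*T(297,316),z=.02)),'tab2',F(px2w(c,*T(289,343),z=.02)))
print('post',F(px2w(c,*T(273,232),z=.094)),F(px2w(s,*S(486,306),z=.094)))
im=cv2.resize(c['color'][205:240,280:325,::-1],None,fx=16,fy=16,interpolation=cv2.INTER_CUBIC);cv2.imwrite('pics/z6.png',im)
a=cv2.imread('pics/s3.png',0);b=cv2.imread('pics/s6.png',0)
t=a[278:352,384:440];print(cv2.minMaxLoc(cv2.matchTemplate(b,t,cv2.TM_CCOEFF_NORMED)))
"
```

```text
core [ 2.  24.9] [-2.7 23.9]
ptr [-36.4  50.6] tab2 [-57.8  50. ]
post [-0.8 84.4] [ 4.1 84.3]
(-0.6928320527076721, 0.9902349710464478, (107, 342), (379, 278))
```

View pics/z6.png

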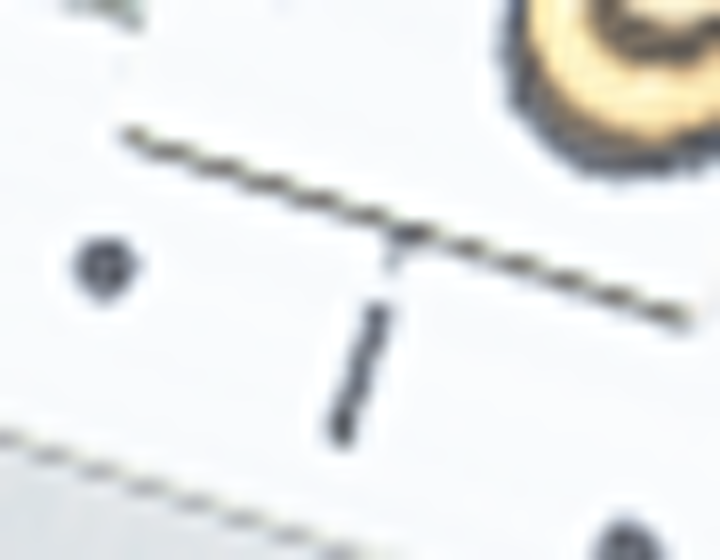

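Call:
move_arm(rows=[0,0,48,0,0,0,1,0,0,48,0,0,0,1,6,-45.5,0,0,0,0,0,6,-45.5,0,0,0,0,0,6,-45.5,0,0,0,0,0,6,-45.5,0,0,0,0,0,6,-45.5,0,0,0,0,0,6,-45.5,0,0,0,0,0,0,0,-45,0,0,0,0,0,0,-45,0,0,0,0,0,0,0,0,0,0,0,0,0,0,0,0,0,0])

```text
time: 9.4
position: [0.488, -0.165, 0.1805]
tool_rot: [0.755, 0.655, -0.0, -0.001]
ft_force: [-0.0, -0.6, 1.2]
grip_width: 0.0725
```

```bash
python3 -c "
from h import *
st()
crop('side','pics/s7.png',140,300,110,330,3.5)
"

```

```text
t 9.4 pos [ 0.488  -0.165   0.1805] fix [-55.  -90.3] yaw -0.1416661787786535 [ 7.554e-01  6.553e-01 -2.000e-04 -6.000e-04] f [-0.  -0.6  1.2] w 0.0725
```

View pics/s7.png

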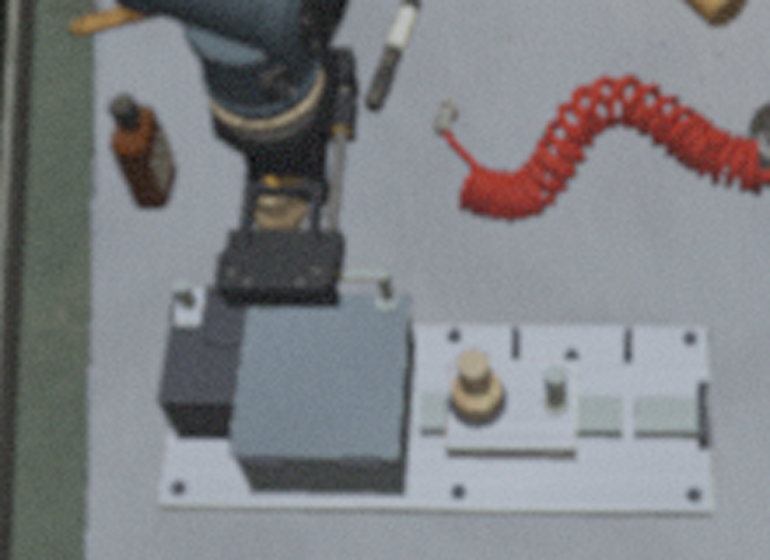

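Call:
move_arm(rows=[-7,1,0,0,0,0,0,0,0,-20,0,0,0,0,0,0,-20,0,0,0,0,0,0,-20,0,0,0,0,0,0,-8,0,0,0,0,0,0,0,0,0,0,0])

```text
time: 10.05
position: [0.4806, -0.1633, 0.1132]
tool_rot: [0.755, 0.656, 0.0, 0.0]
ft_force: [-0.7, -0.6, 0.3]
grip_width: 0.0868
```

```bash
python3 -c "
from h import *
st()
crop('side','pics/s8.png',140,300,110,330,3.5)
"

```

```text
t 10.05 pos [ 0.4806 -0.1633  0.1132] fix [-62.5 -89.6] yaw -0.14054747976551552 [7.550e-01 6.557e-01 0.000e+00 2.000e-04] f [-0.7 -0.6  0.3] w 0.0868
```

View pics/s8.png

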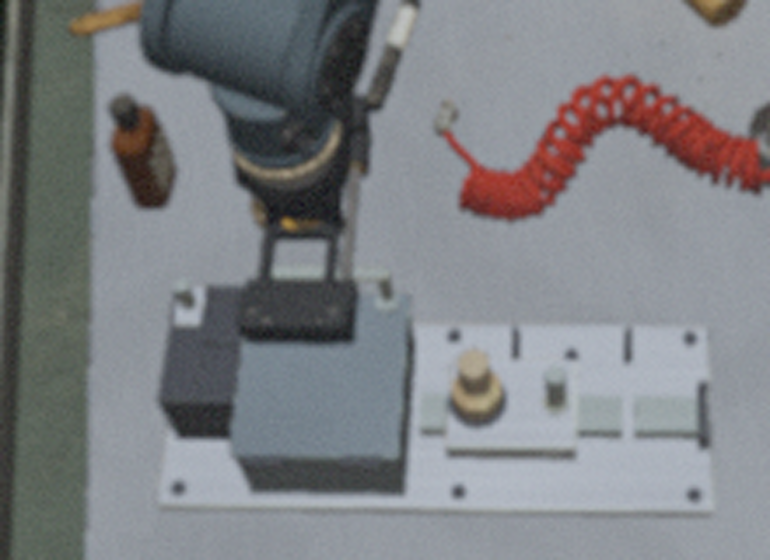

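Call:
move_arm(rows=[0,0,0,0,0,0,1,0,0,0,0,0,0,1,0,0,0,0,0,0,1,0,0,0,0,0,0,1,0,0,0,0,0,0,1,0,0,0,0,0,0,1,0,0,0,0,0,0,1,0,0,0,0,0,0,1,0,0,0,0,0,0,1], grip_force=25)

```text
time: 11.0
position: [0.4805, -0.1634, 0.1126]
tool_rot: [0.755, 0.656, -0.0, -0.0]
ft_force: [0.2, 0.1, 0.2]
grip_width: 0.0228
```

```bash
python3 -c "
from h import *
st()"
```

```text
t 11.0 pos [ 0.4805 -0.1634  0.1126] fix [-62.6 -89.8] yaw -0.14105232881380347 [ 0.7552  0.6555 -0.     -0.    ] f [0.2 0.1 0.2] w 0.0228
```

Call:
move_arm(rows=[0,0,0,0,0,0,1,0,0,0,0,0,0,1,0,0,0,0,0,0,1,0,0,0,0,0,0,1])

```text
time: 11.4
position: [0.4814, -0.1636, 0.1127]
tool_rot: [0.755, 0.655, 0.001, 0.001]
ft_force: [3.5, 0.8, -1.5]
grip_width: 0.0091
```

```bash
python3 -c "
from h import *
st()"
```

```text
t 11.4 pos [ 0.4814 -0.1636  0.1127] fix [-61.8 -89.8] yaw -0.14140574372722625 [7.553e-01 6.554e-01 5.000e-04 7.000e-04] f [ 3.5  0.8 -1.5] w 0.0091
```

Call:
move_arm(rows=[1,0,0,0,0,0,1,0,0,1,0,0,0,1,0,0,1,0,0,0,1,0,0,1,0,0,0,1,0,0,0,0,0,0,1])

```text
time: 11.9
position: [0.4823, -0.1637, 0.1158]
tool_rot: [0.755, 0.655, 0.0, 0.001]
ft_force: [4.6, 0.3, -4.7]
grip_width: 0.0092
```

Call:
move_arm(rows=[0,0,1,0,0,0,1,0,0,1,0,0,0,1,0,0,0,0,0,0,1])

```text
time: 12.2
position: [0.4828, -0.1638, 0.1174]
tool_rot: [0.755, 0.655, 0.001, 0.001]
ft_force: [6.7, -0.4, -9.1]
grip_width: 0.009
```

Call:
move_arm(rows=[0,0,1,0,0,0,1,0,0,1,0,0,0,1,0,0,0,0,0,0,1])

```text
time: 12.5
position: [0.4829, -0.1639, 0.1178]
tool_rot: [0.755, 0.655, 0.001, 0.001]
ft_force: [10.0, -2.2, -20.1]
grip_width: 0.0093
```

Caught: it rose about 5 mm, then the force jumped to 20 N. I'll lower it and let go.

Call:
move_arm(rows=[0,0,-2,0,0,0,1,0,0,-2,0,0,0,1,0,0,-2,0,0,0,1,0,0,-1,0,0,0,1,0,0,0,0,0,0,0.5,0,0,0,0,0,0,0.5,0,0,0,0,0,0,0.5,0,0,0,0,0,0,0.5])

```text
time: 13.3
position: [0.4808, -0.163, 0.1127]
tool_rot: [0.755, 0.656, -0.0, -0.001]
ft_force: [-1.0, 0.2, -0.8]
grip_width: 0.0333
```

```bash
python3 -c "
from h import *
st()
crop('side','pics/s9.png',140,300,110,330,3.5)"
```

```text
t 13.3 pos [ 0.4808 -0.163   0.1127] fix [-62.4 -89.3] yaw -0.14080074454141522 [ 7.551e-01  6.556e-01 -3.000e-04 -6.000e-04] f [-1.   0.2 -0.8] w 0.0333
```

View pics/s9.png

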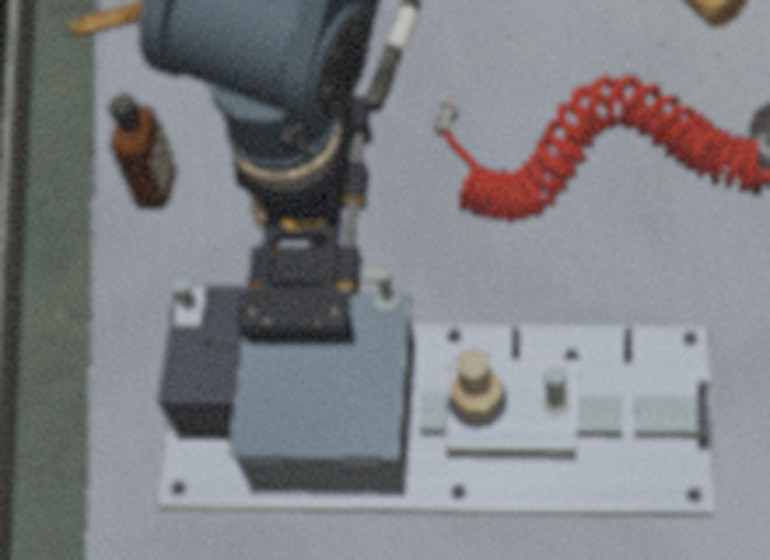

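Call:
move_arm(rows=[0,0,35,0,0,0,0.5,0,0,35,0,0,0,0.7,-13.6,-33.7,0,0,0,0,1,-13.6,-33.7,0,0,0,0,1,-13.6,-33.7,0,0,0,0,1,0,0,0,0,0,0,1,0,0,-30,0,0,0,1,0,0,-30,0,0,0,1,0,0,-21,0,0,0,1,0,0,0,0,0,0,1])

```text
time: 14.35
position: [0.4389, -0.2622, 0.0992]
tool_rot: [0.755, 0.656, -0.0, -0.004]
ft_force: [0.2, 0.1, 0.0]
grip_width: 0.0003
```

```bash
python3 -c "
from h import *
st()
crop('side','pics/s10.png',140,300,110,330,3.5)"
```

```text
t 14.35 pos [ 0.4389 -0.2622  0.0992] fix [ -89.6 -193.5] yaw -0.1408355521098863 [ 7.551e-01  6.556e-01 -3.000e-04 -3.700e-03] f [0.2 0.1 0. ] w 0.0003
```

View pics/s10.png

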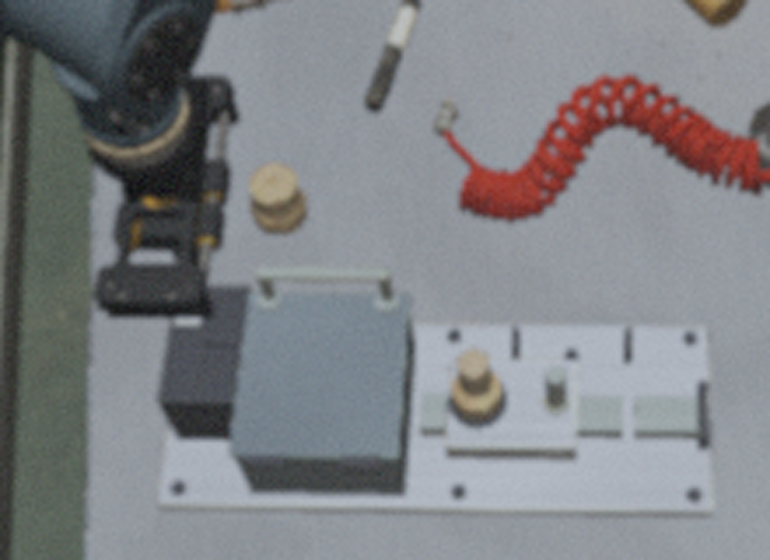

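Call:
move_arm(rows=[3,-1.5,0,0,0,0,1,3,-0.8,0,0,0,0,1,3,-0.6,0,0,0,0,1,3,-0.4,0,0,0,0,1,3,-0.4,0,0,0,0,1,3,-0.4,0,0,0,0,1,3,-0.4,0,0,0,0,1,0,0,0,0,0,0,1])

```text
time: 15.2
position: [0.462, -0.269, 0.1016]
tool_rot: [0.755, 0.656, 0.0, 0.0]
ft_force: [-0.9, -0.6, 0.3]
grip_width: -0.0
```

Call:
move_arm(rows=[2,-0.3,0,0,0,0,1,2,-0.3,0,0,0,0,1,2,-0.3,0,0,0,0,1,0,0,0,0,0,0,1])

```text
time: 15.6
position: [0.468, -0.2698, 0.1016]
tool_rot: [0.755, 0.656, 0.0, 0.0]
ft_force: [-0.3, -0.2, 0.5]
grip_width: 0.0003
```

```bash
python3 -c "
from h import *
st()
crop('side','pics/s11.png',140,300,110,330,3.5)"
```

```text
t 15.6 pos [ 0.468  -0.2698  0.1016] fix [ -59.7 -196.9] yaw -0.14104009392202688 [7.552e-01 6.555e-01 2.000e-04 0.000e+00] f [-0.3 -0.2  0.5] w 0.0003
```

View pics/s11.png

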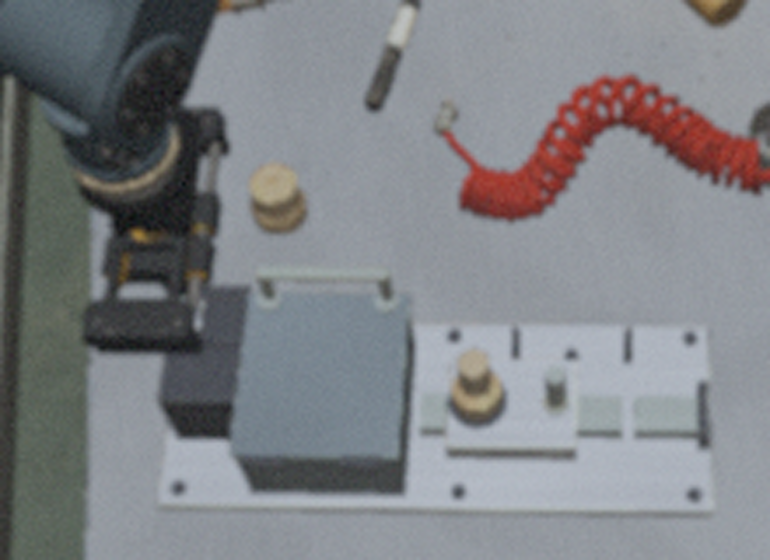

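Call:
move_arm(rows=[2,-0.3,0,0,0,0,1,2,-0.3,0,0,0,0,1,0,0,0,0,0,0,1])

```text
time: 15.95
position: [0.472, -0.2705, 0.1016]
tool_rot: [0.755, 0.656, 0.0, 0.0]
ft_force: [-0.8, 0.5, 0.0]
grip_width: 0.0005
```

Call:
move_arm(rows=[2,-0.3,0,0,0,0,1,1,-0.2,0,0,0,0,1,0,0,0,0,0,0,1])

```text
time: 16.25
position: [0.4735, -0.2706, 0.1015]
tool_rot: [0.755, 0.656, -0.001, -0.001]
ft_force: [-5.1, -0.0, 3.5]
grip_width: 0.0002
```

Call:
move_arm(rows=[1,-0.1,0,0,0,0,1,1,-0.2,0,0,0,0,1,0,0,0,0,0,0,1])

```text
time: 16.55
position: [0.4737, -0.2706, 0.1015]
tool_rot: [0.755, 0.656, -0.002, -0.003]
ft_force: [-8.8, -1.3, 4.5]
grip_width: 0.0002
```

Call:
move_arm(rows=[-10,1.5,0,0,0,0,1,-10,1.5,0,0,0,0,1,0,0,40,0,0,0,1,0,0,40,0,0,0,1,-30,45,0,0,0,0,0,-10,45,0,0,0,0,0,0,0,0,0,0,0,0])

```text
time: 17.25
position: [0.4151, -0.1759, 0.1815]
tool_rot: [0.754, 0.656, 0.0, -0.003]
ft_force: [-0.6, -1.0, 0.5]
grip_width: 0.0166
```

```bash
python3 -c "
from h import *
st()
S=lambda u,v:(110+(u+.5)/3.5-.5,140+(v+.5)/3.5-.5)
c=crop('side','pics/s12.png',140,300,110,330,3.5)
for r in robot.spot_point('side','release_top')[:2]: print(r,F(px2w(c,*r['at'],z=.119)))"
```

```text
t 17.25 pos [ 0.4151 -0.1759  0.1815] fix [-125.6 -111.5] yaw -0.13857267695421083 [ 7.544e-01  6.565e-01  2.000e-04 -3.100e-03] f [-0.6 -1.   0.5] w 0.0166
{'at': [159.5, 224.9], 'conf': 0.54} [ -45.9 -201.2]
```

View pics/s12.png

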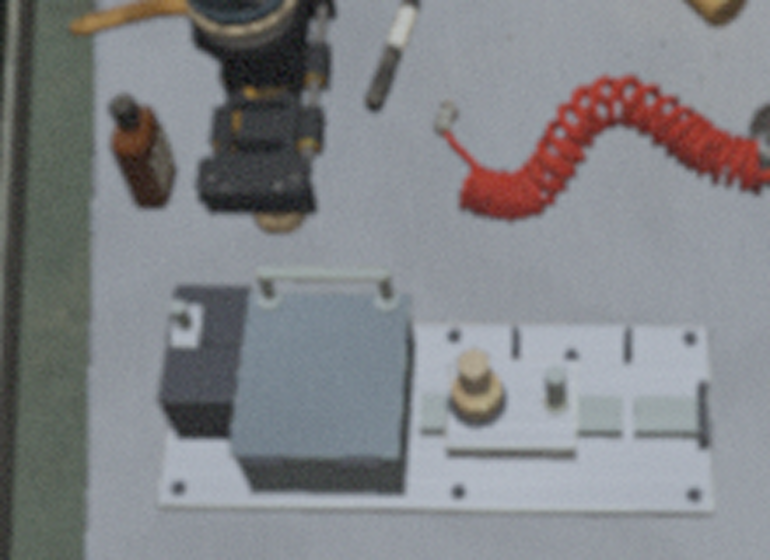

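```bash
python3 -c "
from h import *
import cv2
c=robot.camera('side')
S=lambda u,v:(110+(u+.5)/3.5-.5,140+(v+.5)/3.5-.5)
a=cv2.imread('pics/s8.png');b=cv2.imread('pics/s12.png')
t=a[280:325,172:206]
_,s,_,l=cv2.minMaxLoc(cv2.matchTemplate(b[:, :240],t,cv2.TM_CCOEFF_NORMED));print(s,l)
x=F(px2w(c,*S(184,292),z=.119));y=F(px2w(c,*S(184+l[0]-172,292+l[1]-280),z=.119));print(x,y,y-x)"
```

```text
0.9521346092224121 (169, 302)
[ -51.4 -194.8] [ -32.8 -194.5] [18.6  0.3]
```

Call:
move_arm(rows=[34,6,0,0,0,0,0,33,6,0,0,0,0,0,0,0,0,0,0,0,0,0,0,0,0,0,0,0,0,0,0,0,0,0,0,0,0,0,0,0,0,0,0,0,-20,0,0,0,0,0,0,-20,0,0,0,0,0,0,-20,0,0,0,0,0,0,-9,0,0,0,0,0,0,0,0,0,0,0])

```text
time: 18.5
position: [0.4848, -0.1695, 0.1117]
tool_rot: [0.755, 0.655, -0.0, -0.001]
ft_force: [0.3, -0.3, 0.4]
grip_width: 0.0871
```

```bash
python3 -c "
from h import *
st()"
```

```text
t 18.5 pos [ 0.4848 -0.1695  0.1117] fix [-57.5 -95.1] yaw -0.14168534886724116 [ 7.554e-01  6.553e-01 -5.000e-04 -1.400e-03] f [ 0.3 -0.3  0.4] w 0.0871
```

Call:
move_arm(rows=[-3,6,1,0,0,0,0,0,0,0,0,0,0,1,0,0,0,0,0,0,1,0,0,0,0,0,0,1,0,0,0,0,0,0,1,0,0,0,0,0,0,1,0,0,0,0,0,0,1,0,0,0,0,0,0,1,0,0,0,0,0,0,1,0,0,0,0,0,0,1,0,0,0,0,0,0,1,0,0,0,0,0,0,1], grip_force=30)

```text
time: 19.7
position: [0.4814, -0.1634, 0.1134]
tool_rot: [0.755, 0.656, -0.001, -0.002]
ft_force: [-3.1, -1.3, 2.7]
grip_width: 0.009
```

Call:
move_arm(rows=[0,0,0,0,0,0,1,0,0,0,0,0,0,1])

```text
time: 19.9
position: [0.4814, -0.1634, 0.1135]
tool_rot: [0.755, 0.656, -0.001, -0.001]
ft_force: [-5.6, -0.9, 3.1]
grip_width: 0.0091
```

```bash
python3 -c "
from h import *
st()"
```

```text
t 19.9 pos [ 0.4814 -0.1634  0.1135] fix [-61.7 -89.6] yaw -0.1405040584535635 [ 0.755   0.6557 -0.0009 -0.0014] f [-5.6 -0.9  3.1] w 0.0091
```

```bash
python3 -c "
import numpy as np
th=np.linspace(0,.785,17);x=-132*np.cos(th)+39*np.sin(th);z=39*np.cos(th)+132*np.sin(th)
for a,b in zip(np.diff(x),np.diff(z)):print(round(a*.9896,1),round(-a*.1437,1),round(b,1))
print(x[-1]-x[0],z[-1]-z[0])"
```

```text
2.0 -0.3 6.4
2.4 -0.3 6.3
2.7 -0.4 6.2
3.0 -0.4 6.1
3.3 -0.5 5.9
3.5 -0.5 5.7
3.8 -0.6 5.5
4.1 -0.6 5.4
4.3 -0.6 5.1
4.6 -0.7 4.9
4.8 -0.7 4.7
5.0 -0.7 4.4
5.2 -0.8 4.2
5.4 -0.8 3.9
5.6 -0.8 3.7
5.8 -0.8 3.4
66.19093053303891 81.8890664034291
```

Call:
move_arm(rows=[2.0,-0.3,6.4,0,0,0,1,2.4,-0.3,6.3,0,0,0,1,0,0,0,0,0,0,1])

```text
time: 20.2
position: [0.4859, -0.164, 0.1266]
tool_rot: [0.755, 0.656, -0.001, -0.002]
ft_force: [-7.0, -2.1, -0.6]
grip_width: 0.0089
```

Call:
move_arm(rows=[2.7,-0.4,6.2,0,0,0,1,3.0,-0.4,6.1,0,0,0,1,3.3,-0.5,5.9,0,0,0,1,0,0,0,0,0,0,1])

```text
time: 20.6
position: [0.4945, -0.1653, 0.145]
tool_rot: [0.755, 0.656, -0.002, -0.002]
ft_force: [-7.9, -2.4, -0.1]
grip_width: 0.009
```

```bash
python3 -c "
from h import *
st()
crop('side','pics/s13.png',120,300,110,330,3.3)"
```

```text
t 20.6 pos [ 0.4945 -0.1653  0.145 ] fix [-48.6 -89.6] yaw -0.14010890521381847 [ 0.7549  0.6559 -0.0015 -0.0018] f [-7.9 -2.4 -0.1] w 0.009
```

View pics/s13.png

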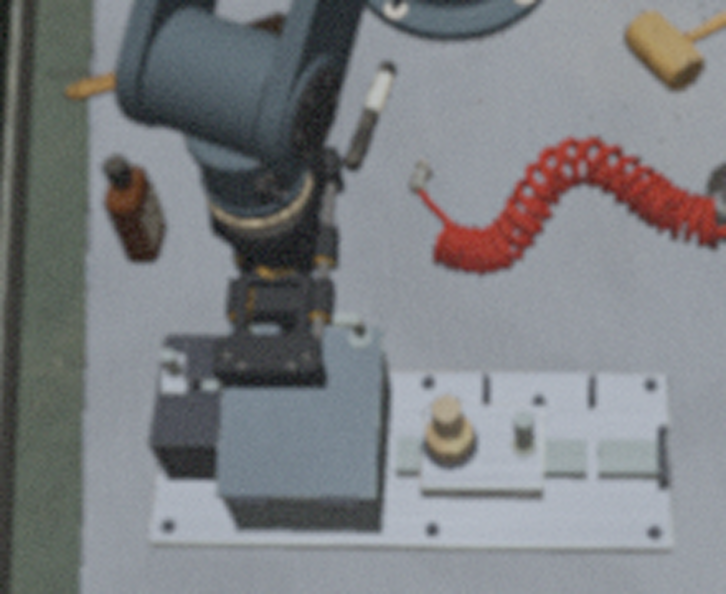

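Call:
move_arm(rows=[2.3,-0.3,5.7,0,0,0,1,3.3,-0.5,5.5,0,0,0,1,3.8,-0.6,5.4,0,0,0,1,4.3,-0.6,5.1,0,0,0,1,4.6,-0.7,4.9,0,0,0,1,0,0,0,0,0,0,1])

```text
time: 21.25
position: [0.5141, -0.1683, 0.1722]
tool_rot: [0.755, 0.656, -0.001, -0.001]
ft_force: [-6.4, -1.3, 2.4]
grip_width: 0.0091
```

Call:
move_arm(rows=[4.8,-0.7,4.7,0,0,0,1,5.0,-0.7,4.4,0,0,0,1,5.2,-0.8,4.2,0,0,0,1,0,0,0,0,0,0,1])

```text
time: 21.65
position: [0.5287, -0.1705, 0.1861]
tool_rot: [0.755, 0.656, -0.001, -0.001]
ft_force: [-8.1, -0.6, 7.0]
grip_width: 0.0091
```

Call:
move_arm(rows=[5.4,-0.8,3.9,0,0,0,1,5.6,-0.8,3.7,0,0,0,1,5.8,-0.8,3.4,0,0,0,1,0,0,0,0,0,0,1,0,0,0,0,0,0,1])

```text
time: 22.15
position: [0.5465, -0.1732, 0.1974]
tool_rot: [0.755, 0.656, -0.0, 0.0]
ft_force: [-7.6, -1.6, 7.1]
grip_width: 0.009
```

```bash
python3 -c "
from h import *
st()
crop('side','pics/s14.png',120,300,110,330,3.3);crop('top','pics/t14.png',130,330,220,440,3.5)"
```

```text
t 22.15 pos [ 0.5465 -0.1732  0.1974] fix [  4.  -89.9] yaw -0.14049289637497298 [ 7.550e-01  6.557e-01 -4.000e-04  4.000e-04] f [-7.6 -1.6  7.1] w 0.009
```

View pics/s14.png

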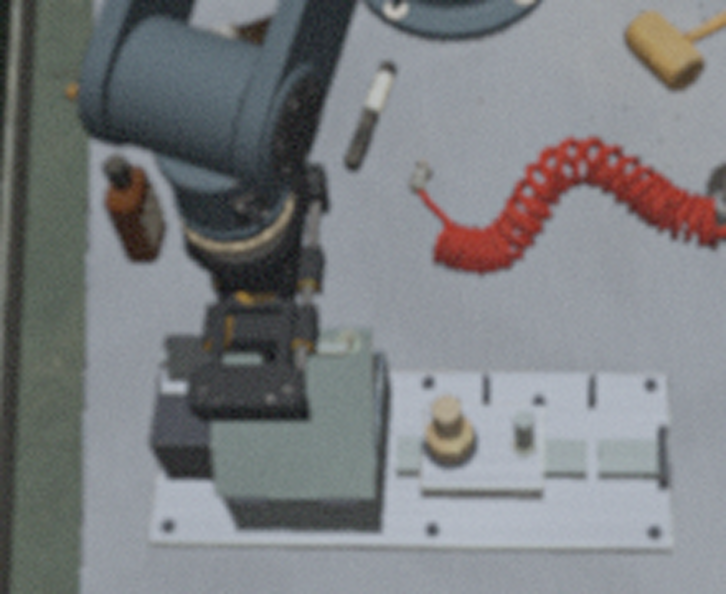

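View pics/t14.png

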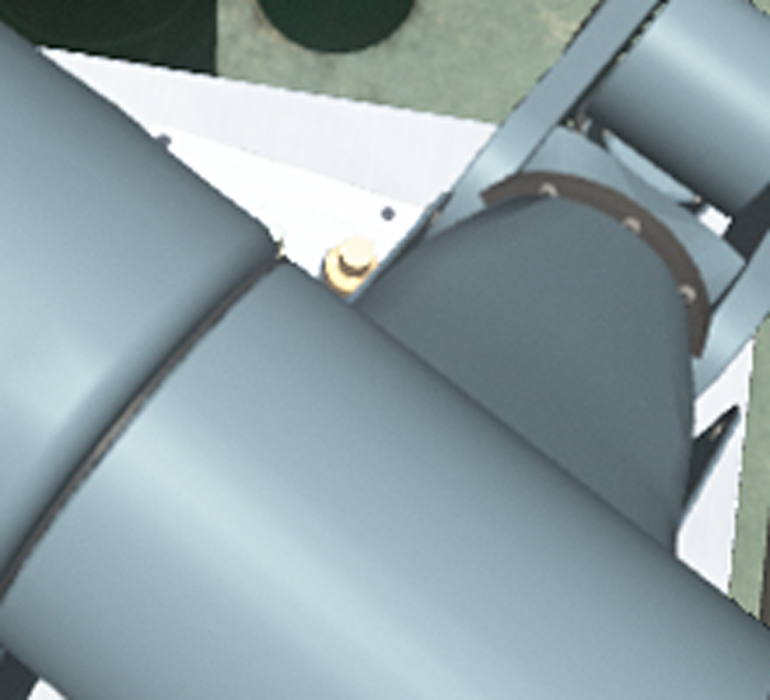

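Call:
move_arm(rows=[-0.5,0.1,0.9,0,0,0,1,0,0,0,0,0,0,1,0,0,0,0,0,0,1])

```text
time: 22.55
position: [0.546, -0.1731, 0.1972]
tool_rot: [0.755, 0.656, -0.0, 0.0]
ft_force: [-5.7, -1.4, 4.5]
grip_width: 0.0087
```

```bash
python3 -c "
from h import *
st()
c=robot.camera('side');z=c['z_map']
X=[]
for v in range(120+400//33*10//10, 1):pass
S=lambda u,v:(int(110+u/3.3),int(120+v/3.3))
u0,v0=S(318,400);u1,v1=S(370,480)
P3=np.array([px2w(c,u,v,depth=z[v,u]) for v in range(v0,v1) for u in range(u0,u1) if z[v,u]>0])
f=np.array([[*(F(p)),p[2]*1000] for p in P3]);print(len(f),f.min(0),f.max(0))
A=np.c_[f[:,:2],np.ones(len(f))];s,_,_,_=np.linalg.lstsq(A,f[:,2],rcond=None);print(s,np.degrees(np.arctan(-s[0])),np.std(A@s-f[:,2]))
st()"
```

```text
t 22.55 pos [ 0.546  -0.1731  0.1972] fix [  3.6 -89.9] yaw -0.1407410677365979 [ 7.551e-01  6.556e-01 -2.000e-04  3.000e-04] f [-5.7 -1.4  4.5] w 0.0087
383 [ 12.9        -71.7        103.67720351] [ 60.5        -32.5        151.79099047]
[-9.38331333e-01  1.12122296e-02  1.62829599e+02] 43.177730072068655 2.979739242404686
t 22.6 pos [ 0.546  -0.1731  0.1972] fix [  3.5 -89.9] yaw -0.14075985602683705 [ 7.551e-01  6.556e-01 -3.000e-04  3.000e-04] f [-5.8 -1.2  4.5] w 0.0087
```

Call:
move_arm(rows=[0,0,0,0,0,0,1,0,0,0,0,0,0,1,0,0,0,0,0,0,1,0,0,0,0,0,0,1,0,0,0,0,0,0,1,0,0,0,0,0,0,1,0,0,0,0,0,0,1,0,0,0,0,0,0,1])

```text
time: 23.4
position: [0.546, -0.1731, 0.1972]
tool_rot: [0.755, 0.656, -0.0, 0.0]
ft_force: [-5.5, -2.0, 4.5]
grip_width: 0.0089
```

```bash
python3 -c "
from h import *
st()
c=crop('side','pics/s15.png',160,320,130,350,3.5)
a=cv2.imread('pics/s6.png',0);b=cv2.imread('pics/s15.png',0)
t=a[278:352,384:500];print(cv2.minMaxLoc(cv2.matchTemplate(b,t,cv2.TM_CCOEFF_NORMED))[1::2],'expected (384,278)')
print(robot.hand_in())"
```

```text
t 23.4 pos [ 0.546  -0.1731  0.1972] fix [  3.5 -89.9] yaw -0.14076716615547813 [ 7.551e-01  6.556e-01 -3.000e-04  3.000e-04] f [-5.5 -2.   4.5] w 0.0089
(0.9978659152984619, (384, 278)) expected (384,278)
the job is handed in; nothing more can be done
None
```

The job is done and handed in at 23.4 s. The carrier is in the second notch and the gripper is holding the cover about half open.

- **Carrier:** I pushed it by its post to the second station and backed off. Its pointer then lined up with the second tab to within about 1 mm, which is inside the notch's 3 mm pull-in. I saw no force signature of the click itself. It had not moved in the last picture before hand-in.
- **Cover test:** I tugged the handle with the thumb slide still untouched. It stopped hard after about 5 mm, with the force jumping to about 20 N, so it was caught. I lowered it and let go.
- **Thumb slide:** I pushed it back to its stop. Its pin moved about 18.6 mm in the image, against the 18 mm given for full travel. The network's own point for the pin, at low confidence, put it about 13 mm short of that. I went with the image match and the force rise at the stop.
- **Final hold:** The cover then came up freely. The arm position puts it at about 45° and a rough plane fit to the depth image gives 43°. The bar has been held steady at 30 N grip, with a leftover 5–8 N mostly pushing outward from the hinge.

The bolt tin, sanding block and broken core were not touched. While backing off from the carrier the gripper passed within about 1–2 cm of the hose coil, but no contact force showed.

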